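# Close the tempered samples and lift their cassette out of the block

### The arm

A 6-joint arm with a two-finger parallel gripper is mounted at the origin on the work surface. World frame = base frame: x ahead of the robot, y to its left, z up, the work surface at z = 0. Lengths are in m, angles in rad, forces in N, time in s.
With the tool pointing down it reaches from about 0.35 to 0.775 m from the base axis. Payload 7.3 kg.
Tool frame: the origin (TCP) lies between the finger pads; the fingertips stand robot.tcp_to_tips ahead of it and the grasp point (between the pads) lies 2 mm behind it (robot.tcp_to_tips is the distance from the TCP to the fingertips, in m); y points along the fingers, x is the direction in which the jaws open and shut, and the axes are right-handed (so a half turn about y gives the same grasp; the last joint's range is limited). The gripper opens to 92 mm and grips with 3 to 60 N. Pads are 19 mm wide; open, the fingers measure 130 mm over their backs; the gripper's body (75 mm by 190 mm) begins 47 mm behind the grasp point.
Start: joints at [-1.376, 0.342, 1.524, -0, 1.275, -0.146], TCP at [0.175, -0.495, 0.244] pointing down, gripper open.
Joint ranges: [-2.53, 2.53], [-0.77, 2.02], [0.04, 2.7], [-1, 4.14], [0.28, 2.66], [-3.11, 3.11]. Speed limits (rad/s): [2.57, 2.57, 3.14, 3.14, 3.14, 3.14].

### API

Orientations are given as [roll, pitch, yaw] about the fixed x, y, z axes, in that order (R = Rz(yaw) Ry(pitch) Rx(roll)).
In Python, from cell import status, read_camera, get_calibration, robot gives the robot as it stands.
- The arm moves only by the shell command python3 -m creep 'ROWS' [FORCE]. ROWS is JSON, a list of rows, each an object of numbers: "dx", "dy", "dz": the shift along the tool's x, y, z in m; "rx", "ry", "rz": the turn, a rotation vector about the tool's x, y, z in rad; "gripper": the opening, from 0 (shut) to 1 (fully open). A call has 1 to 20 rows; each row is the pose to reach, as a shift and turn from the pose commanded when the call began, along the tool's axes at that moment; what a row does not reach only later rows make up. A row lasts 1/8 s, in which the tool goes at most 62.5 mm and 10.7 degrees, less where a joint would pass 70% of its speed; a pose out of reach is approached as far as the arm can. A call with a gripper value outside its range is refused whole. The fingers move at their own pace and stop on an object; FORCE is the grip in N (left out, the last holds). Time passes only in rows, so rows that repeat a pose let the fingers close. It gives the time, the measured TCP pose, the force and the opening at its end, in the units of the state.
- status.observe(): the state, without advancing time (a new reading comes with each control period).
- read_camera(name): name is "scene" or "side" or "wrist"; returns (picture, depth): 400x640x3 uint8, red, green, blue; 400x640 float32, m along the optical axis (not along the pixel's ray), 0 where there is no reading.
- get_calibration(name): a dict with "fx", "fy", "cx", "cy" (pixels), "xyz" and "rotation" of the camera in the world; the wrist camera has in their place "mount" (4x4, takes a point from camera to tool coordinates, whose origin is the TCP and whose axes are the tool frame's). Camera axes: x right, y down, z forward; pixel columns grow to the right and rows downward; lengths in m; the calibration is good to about 2 mm. A picture is of the moment at which its call begins: read the wrist's pose just before it. get_calibration takes no time and is no camera call.
- robot.hand_in(): hands the job in, once; it reports no verdict.
The state is a dict: "time": time; "qpos": joint angles; "qvel": joint speeds; "joint_efforts": joint torques, N m; "tool_pos": TCP position; "tool_rot": TCP orientation; "contact_force": force on the tool from outside, world axes, zero at the start; "torque": the same for the moment, N m; "opening": finger opening in m.
Only numpy, scipy, OpenCV 4.12 (cv2) and the standard library are available. Lean on these libraries where they do the work, as an engineer would, in place of code of your own. Each camera call takes 0.05 s, during which the arm holds its last target.

### The job

The two sample bottles in the tempering block's cassette were left with their caps slack: screw both caps down tight. Then squeeze the cassette's two side catches together, lift the cassette out of the block, and finish while still holding it by the squeezed catches, level and steady, its underside at least 5 cm above the top of the block and touching nothing else. Leave the nosing glass, the spare bottle and the jar alone.

Things in the scene. Friction and masses are not known exactly. Their poses are not given: they have to be found in the camera images.
- unit: Tempering block: white box fixed to the table, 210 mm (its x) by 300 mm (its y), flat top 80 mm high. Origin: centre of its underside, on the table. The well in its top is 59 mm (x) by 203 mm (y), floor 50 mm above the table. Midway along both long sides of the well a steel lip overhangs the tongue of a cassette catch.
- cassette: Metal bottle cassette in well, 56 mm (x) by 200 mm (y), 0.56 kg in all, +-20 percent. Origin: centre of its underside, 50 mm above the table when seated; axes along the unit's (play 1.5 mm). Bottles fixed in it at y = +72 and -72 mm; mid grip block 30 x 34 mm, 80 mm high, a black catch on each x side. Locked down while the catches are out; lifts straight up, free of the well after 30 mm.
- cap_left (a joint): Turn of the black ribbed screw cap on the bottle at the cassette's +y end, rad: 0 = tight (a hard stop), larger = more slack. Turn clockwise seen from above to tighten; starts 0.6 to 1.2 rad slack, stays where left (friction 0.05 Nm). It turns about the vertical bottle axis without rising and cannot come off.
- cap_right (a joint): The same for the cap at the cassette's -y end.
- cap_left_top (a point): Centre of the top of the +y cap: round, 34 mm diameter, 24 mm high, its top 100 mm above the cassette's underside. The brown-glass bottle below it is 30 mm wide at the neck, widening from 5 mm under the cap to 49 mm diameter 21 mm under it. At cap height nothing stands within 50 mm of its axis.
- cap_right_top (a point): The same for the -y cap.
- catch_near (a joint): Travel of the black catch on the cassette's -x side, m: 0 = out (locked), 0.007 = squeezed fully in. It slides straight inwards; spring 3 N at rest, 7 N fully in; from about 0.005 its tongue is clear of the unit's lip wherever the cassette sits in its play. Springs back when let go.
- catch_far (a joint): The same for the catch on the cassette's +x side.
- catch_near_pad (a point): Middle of the outer face of the -x catch's upright squeeze plate: 28 mm wide (y), from 35 to 85 mm above the cassette's underside; this point at 62 mm, 32 mm above the unit's top when seated. The two outer faces are 56 mm apart, 42 mm when squeezed fully in. Pinched with 20 to 40 N the plates carry the cassette.
- catch_far_pad (a point): The same point on the +x catch.
- nosing_glass: Bystander: stemmed tulip glass, 105 mm tall, 62 mm wide. Origin: centre of its foot.
- spare_bottle: Bystander: a bottle like those in the cassette, standing on the table, 95 mm tall, 49 mm diameter. Origin: centre of its underside.
- jar: Bystander: clear jar with a white lid, 75 mm tall, 60 mm diameter. Origin: centre of its underside.

How it is judged:
On the way, in this order (a step that is already met when the one before it is completed fails the run):
1. both caps are screwed down tight while the cassette still stands in the block (value of joint each of cap_left, cap_right below 0.12 rad and z of cassette in the frame of unit below 0.06 m), for 0.2 s.
2. the cassette is lifted out of the well with both catches squeezed (value of joint each of catch_near, catch_far above 0.004 m and height (world z) of cassette above 0.085 m), for 0.2 s.
At the end, for the whole second after the job is handed in: The cassette hangs still from the fingers by its two catches, both squeezed in more than 4 mm, its underside at least 127 mm above the table (47 mm above the block's top), tilted less than 0.2 rad, touching neither the block nor a bystander, with both caps within 0.12 rad of tight (height (world z) of cassette above 0.127 m and angle between cassette's own z axis and vertical below 0.2 rad and value of joint each of catch_near, catch_far above 0.004 m and value of joint each of cap_left, cap_right below 0.12 rad and contact force between the fingers and cassette above 2 N and contact force between cassette and unit below 0.1 N and contact force between cassette and nosing_glass below 0.1 N and contact force between cassette and spare_bottle below 0.1 N and contact force between cassette and jar below 0.1 N and linear speed of cassette below 0.03 m/s); the arm keeps its last pose, push and grip.
It fails at once if the cassette is lifted while a cap is slack (z of cassette in the frame of unit above 0.07 m and value of joint any of cap_left, cap_right above 0.15 rad).
It fails at once if the cassette is tipped (angle between cassette's own z axis and vertical above 0.5 rad).
It fails at once if the nosing glass, the spare bottle or the jar is moved or knocked over (distance of any of nosing_glass, spare_bottle, jar from where it was at the start of the episode above 0.03 m or angle between any of nosing_glass, spare_bottle, jar's own z axis and vertical above 0.5 rad).
It also fails if it takes over 48 s, if anything falls off the work surface, if the arm or the gripper's body presses on something with over 40 N, if the wrist force passes 120 N, or if a joint passes its speed limit or range.

## Working session

There is one attempt and no reset: what is moved stays moved. The work goes in short steps, Python scripts to look and compute and a shell command to move; the robot and the scene stay as the last step left them, time stands still between calls to the robot, and variables do not carry over. Pictures are saved under pics/ and viewed, and the job is handed in when it is done.

```bash
ls; mkdir -p pics; python3 - <<'E'
from cell import status, read_camera, get_calibration, robot
import cv2
print(status.observe(), robot.tcp_to_tips)
for n in ["scene","side"]:
    p,d=read_camera(n); cv2.imwrite(f"pics/{n}0.png",p[:,:,::-1]); 
    c=get_calibration(n); print(n,c)
print(get_calibration("wrist"))
E
```

```text
pics
{'time': 0.0, 'qpos': array([-1.37599321e+00,  3.42722890e-01,  1.52502060e+00, -1.81657888e-05,
        1.27539496e+00, -1.45980900e-01]), 'qvel': array([-2.21916506e-03, -4.05200392e-04, -1.12488183e-03, -4.57263484e-04,
       -2.28319559e-05, -8.72963406e-04]), 'joint_efforts': array([-5.49730557e-04, -4.31249356e+01, -2.44225127e+01,  7.17373495e-02,
        5.60529158e-02, -1.02998079e-04]), 'tool_pos': array([ 0.17541926, -0.49442011,  0.24304361]), 'tool_rot': array([-1.57058866e+00,  1.53188474e-03, -1.23000684e+00]), 'contact_force': array([ 0.46123794, -0.2567631 , -0.28721246]), 'torque': array([-0.02535325, -0.02975052,  0.01129372]), 'opening': 0.09195737414794994} 0.017
scene {'fx': 397.1909119423791, 'fy': 397.1909119423791, 'cx': 321.0986335914415, 'cy': 203.86499864189634, 'xyz': array([ 1.27600176, -0.08967729,  0.66758702]), 'rotation': array([-2.24414529,  0.01300833,  1.34366948])}
side {'fx': 475.1875479162651, 'fy': 475.1875479162651, 'cx': 318.9963440143528, 'cy': 191.5340184661164, 'xyz': array([0.06722389, 0.56721546, 0.84923881]), 'rotation': array([-2.34805869, -0.01931613, -2.26169701])}
{'fx': 311.673573904606, 'fy': 311.673573904606, 'cx': 318.99813454677025, 'cy': 199.89155742864418, 'mount': array([[ 9.99999346e-01, -5.41755520e-04, -1.00676660e-03,
        -2.09741933e-04],
       [ 7.90313154e-04, -3.08749129e-01,  9.51143181e-01,
        -1.39759713e-01],
       [-8.26125378e-04, -9.51143355e-01, -3.08748499e-01,
         8.56553900e-02],
       [ 0.00000000e+00,  0.00000000e+00,  0.00000000e+00,
         1.00000000e+00]])}
```

View pics/scene0.png

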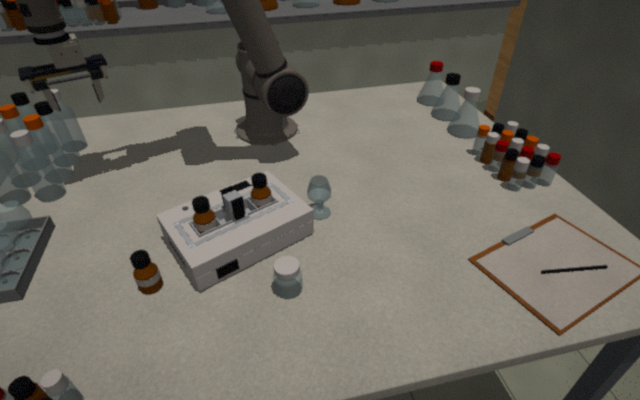

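View pics/side0.png

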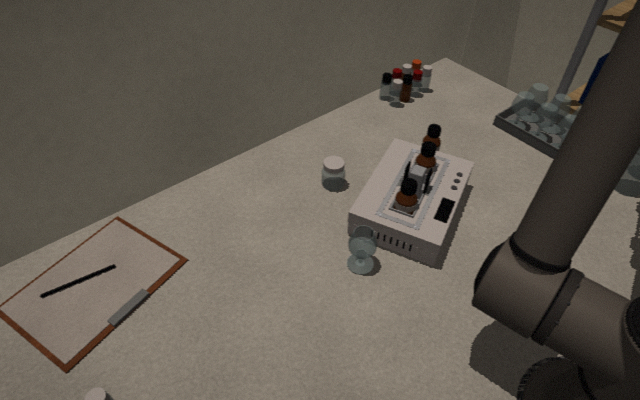

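Scene picture: block around (235,230), caps at about (202,204) and (260,181), jar (287,275), glass (318,195), spare bottle (146,270). Side: caps about (409,186) and (428,150), with the spare bottle behind them at (432,135). I'll enlarge both.

```bash
cat > h.py <<'E'
from cell import status, read_camera, get_calibration, robot
import cv2, numpy as np
from scipy.spatial.transform import Rotation as Ro
def campose(n, st=None):
    c=get_calibration(n)
    if n=="wrist":
        T=np.eye(4);T[:3,:3]=Ro.from_euler('xyz',st['tool_rot']).as_matrix();T[:3,3]=st['tool_pos'];T=T@c['mount']
    else:
        T=np.eye(4);T[:3,:3]=Ro.from_euler('xyz',c['rotation']).as_matrix();T[:3,3]=c['xyz']
    return c,T
def ray(n,u,v,st=None):
    c,T=campose(n,st); d=T[:3,:3]@np.array([(u-c['cx'])/c['fx'],(v-c['cy'])/c['fy'],1.]); return T[:3,3],d
def atz(n,u,v,z,st=None):
    o,d=ray(n,u,v,st); return o+d*(z-o[2])/d[2]
def atd(n,u,v,dep,st=None):
    o,d=ray(n,u,v,st); return o+d*dep
def tri(rays):
    A=np.zeros((3,3));b=np.zeros(3)
    for o,d in rays:
        d=d/np.linalg.norm(d);P=np.eye(3)-np.outer(d,d);A+=P;b+=P@o
    x=np.linalg.solve(A,b); return x,[np.linalg.norm(np.cross(x-o,d/np.linalg.norm(d))) for o,d in rays]
def cloud(n,dep,st=None):
    c,T=campose(n,st); v,u=np.mgrid[:400,:640]
    P=np.stack([(u-c['cx'])/c['fx']*dep,(v-c['cy'])/c['fy']*dep,dep],-1)
    return P@T[:3,:3].T+T[:3,3]
def crop(p,x,y,w,h,s,f):
    q=cv2.resize(p[y:y+h,x:x+w],None,fx=s,fy=s,interpolation=cv2.INTER_CUBIC)
    q=cv2.convertScaleAbs(q,alpha=1.5)
    for k in range((x+19)//20*20,x+w,20): cv2.putText(q,str(k),((k-x)*s,10),0,.35,(255,255,0),1); cv2.line(q,((k-x)*s,12),((k-x)*s,18),(255,255,0),1)
    for k in range((y+19)//20*20,y+h,20): cv2.putText(q,str(k),(0,(k-y)*s+4),0,.35,(255,255,0),1); cv2.line(q,(24,(k-y)*s),(30,(k-y)*s),(255,255,0),1)
    cv2.imwrite(f,q[:,:,::-1])
E
python3 - <<'E'
from h import *
p,d=read_camera("scene"); np.save("sc.npy",d); crop(p,150,160,200,150,4,"pics/sc1.png")
p,d=read_camera("side"); np.save("sd.npy",d); crop(p,320,110,160,140,4,"pics/sd1.png")
E
```

```text
(no output)
```

View pics/sc1.png

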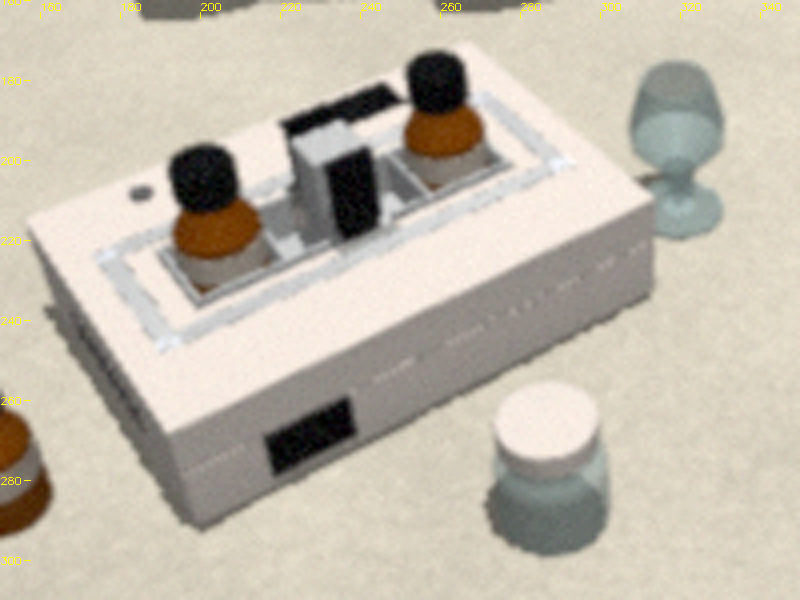

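View pics/sd1.png

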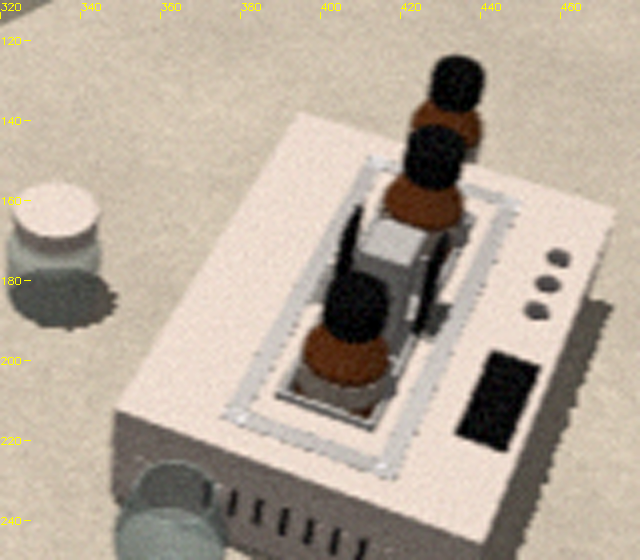

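```bash
python3 - <<'E'
from h import *
for n,f,boxes in [("scene","sc.npy",dict(A=(188,193,214,215),B=(248,170,270,190),blk=(218,188,246,222),top=(155,165,320,275),jar=(270,252,305,302),glass=(304,172,335,222),spare=(130,248,165,295))),
  ("side","sd.npy",dict(A=(418,138,438,158),B=(398,175,420,198),blk=(398,155,436,196),top=(345,135,475,250),jar=(318,152,350,195),glass=(345,222,382,276),spare=(424,122,444,138)))]:
    P=cloud(n,np.load(f))
    for k,(a,b,c,d) in boxes.items():
        Q=P[b:d,a:c].reshape(-1,3); Q=Q[np.isfinite(Q).all(1)]
        if k=="top":
            Q=Q[(abs(Q[:,2]-.08)<.006)]
            r=cv2.minAreaRect((Q[:,:2]*1000).astype(np.float32)); print(n,k,len(Q),np.median(Q[:,2]),r); continue
        lo={'A':.125,'B':.125,'blk':.11}.get(k,.02)
        Q=Q[(Q[:,2]>lo)&(Q[:,2]<.2)]
        print(n,k,len(Q),'min',Q.min(0).round(3),'max',Q.max(0).round(3),'p98z',np.percentile(Q[:,2],95).round(4))
        if k in 'AB':
            t=Q[Q[:,2]>np.percentile(Q[:,2],95)-.006]
            print('   topcentroid',t.mean(0).round(4),len(t), cv2.minEnclosingCircle((t[:,:2]*1000).astype(np.float32)))
E
```

```text
scene A 261 min [ 0.547 -0.215  0.125] max [ 0.585 -0.18   0.153] p98z 0.1512
   topcentroid [ 0.5688 -0.1974  0.1497] 147 ((565.3614501953125, -197.8017120361328), 18.371509552001953)
scene B 220 min [ 0.49  -0.084  0.125] max [ 0.526 -0.049  0.153] p98z 0.1514
   topcentroid [ 0.5102 -0.0664  0.1497] 121 ((508.6117858886719, -66.8407974243164), 18.447723388671875)
scene blk 359 min [ 0.51  -0.156  0.11 ] max [ 0.568 -0.108  0.137] p98z 0.1348
scene top 6392 0.08028467981215132 ((577.453125, -70.611572265625), (342.13433837890625, 379.1551513671875), 24.01601791381836)
scene jar 934 min [ 0.697 -0.071  0.02 ] max [ 0.754 -0.013  0.079] p98z 0.0762
scene glass 751 min [0.459 0.022 0.021] max [0.582 0.108 0.107] p98z 0.1039
scene spare 844 min [ 0.628 -0.351  0.02 ] max [ 0.673 -0.303  0.098] p98z 0.0958
side A 214 min [ 0.549 -0.214  0.125] max [ 0.583 -0.176  0.153] p98z 0.1508
   topcentroid [ 0.5657 -0.1946  0.1489] 126 ((566.9625244140625, -194.5231475830078), 19.544504165649414)
side B 259 min [ 0.489 -0.12   0.125] max [ 0.53  -0.047  0.152] p98z 0.151
   topcentroid [ 0.5068 -0.0635  0.149 ] 154 ((507.465576171875, -64.0452880859375), 17.44139862060547)
side blk 733 min [ 0.489 -0.209  0.11 ] max [ 0.582 -0.047  0.152] p98z 0.15
side top 6789 0.07971555000844899 ((532.8129272460938, -120.22265625), (210.6923828125, 458.0776672363281), 24.19742774963379)
side jar 613 min [ 0.693 -0.067  0.02 ] max [ 0.751 -0.009  0.079] p98z 0.0763
side glass 1068 min [0.46  0.012 0.021] max [0.574 0.111 0.107] p98z 0.1031
side spare 179 min [ 0.628 -0.341  0.054] max [ 0.669 -0.307  0.098] p98z 0.0968
```

```bash
cat > to.py <<'E'
import sys; from h import *
st=status.observe(); x,y,z,yaw=map(float,sys.argv[1:5])
R=Ro.from_euler('xyz',st['tool_rot']).as_matrix()
d=R.T@(np.array([x,y,z])-st['tool_pos'])
rv=(Ro.from_matrix(R.T)*Ro.from_euler('xyz',[-np.pi/2,0,yaw])).as_rotvec()
print('t',st['time'],'d',d.round(4),'rv',rv.round(4),'pos',st['tool_pos'].round(4),'rot',st['tool_rot'].round(4),'op',round(st['opening'],4))
print('F',st['contact_force'].round(2),'T',st['torque'].round(3),'q',st['qpos'].round(3))
E
python3 to.py 0.566 -0.196 0.23 0.3
python3 - <<'E'
from h import *
print('glass foot',atz('scene',319,212,0.003),atz('side',361,265,0.003))
print('A',atz('scene',202,200.5,.15),atz('side',428,146,.15)); print('B',atz('scene',259,177,.15),atz('side',408.5,181.5,.15))
print(tri([ray('scene',202,200.5),ray('side',428,146)]),tri([ray('scene',259,177),ray('side',408.5,181.5)]))
E
```

```text
t 0.2 d [-0.1509  0.0135  0.4679] rv [-8.00e-04 -1.53e+00 -6.00e-04] pos [ 0.1755 -0.4946  0.2433] rot [-1.5707e+00  9.0000e-04 -1.2300e+00] op 0.092
F [-0.41  0.71  0.71] T [0.053 0.036 0.019] q [-1.376  0.342  1.525 -0.     1.275 -0.146]
glass foot [0.49420575 0.0764975  0.003     ] [0.48475721 0.08086633 0.003     ]
A [ 0.57005149 -0.19329536  0.15      ] [ 0.56479441 -0.19295532  0.15      ]
B [ 0.51176808 -0.06603104  0.15      ] [ 0.51014553 -0.06698185  0.15      ]
(array([ 0.56627935, -0.19434656,  0.14781633]), [np.float64(0.0007113465700125823), np.float64(0.0007113465700126304)]) (array([ 0.51043665, -0.06652679,  0.14958904]), [np.float64(0.0006676239316737304), np.float64(0.0006676239316738572)])
```

```bash
python3 -m creep '[{"dx":-0.15,"dy":0.013,"dz":0.468,"ry":-1.53,"gripper":0.6},{"dx":-0.15,"dy":0.013,"dz":0.468,"ry":-1.53,"gripper":0.6},{"dx":-0.15,"dy":0.013,"dz":0.468,"ry":-1.53,"gripper":0.6},{"dx":-0.15,"dy":0.013,"dz":0.468,"ry":-1.53,"gripper":0.6},{"dx":-0.15,"dy":0.013,"dz":0.468,"ry":-1.53,"gripper":0.6},{"dx":-0.15,"dy":0.013,"dz":0.468,"ry":-1.53,"gripper":0.6},{"dx":-0.15,"dy":0.013,"dz":0.468,"ry":-1.53,"gripper":0.6},{"dx":-0.15,"dy":0.013,"dz":0.468,"ry":-1.53,"gripper":0.6},{"dx":-0.15,"dy":0.013,"dz":0.468,"ry":-1.53,"gripper":0.6},{"dx":-0.15,"dy":0.013,"dz":0.468,"ry":-1.53,"gripper":0.6},{"dx":-0.15,"dy":0.013,"dz":0.468,"ry":-1.53,"gripper":0.6},{"dx":-0.15,"dy":0.013,"dz":0.468,"ry":-1.53,"gripper":0.6},{"dx":-0.15,"dy":0.013,"dz":0.468,"ry":-1.53,"gripper":0.6}]'
python3 - <<'E'
from h import *
st=status.observe(); p,d=read_camera("wrist"); cv2.imwrite("pics/w1.png",p[:,:,::-1])
print(st['tool_pos'],st['tool_rot'])
np.savez("w1.npz",d=d,pos=st['tool_pos'],rot=st['tool_rot'])
P=cloud('wrist',d,st); m=(P[...,2]>.144)&(P[...,2]<.158)
n,l,s,c=cv2.connectedComponentsWithStats(m.astype(np.uint8))
for i in range(1,n):
    if s[i,4]>150: Q=P[l==i]; print(s[i],Q.mean(0).round(4),cv2.minEnclosingCircle((Q[:,:2]*1000).astype(np.float32)))
E
```

```text
[ 0.17545355 -0.49457234  0.24331488] [-1.57066095e+00  9.21082865e-04 -1.23000034e+00]
[ 477  166   60   60 1437] [ 0.2385 -0.6201  0.1501] ((236.2199249267578, -632.7478637695312), 24.88888931274414)
[ 572  203   62   55 1576] [ 0.238  -0.7103  0.1507] ((236.5216522216797, -722.1465454101562), 24.85483169555664)invalid input at $[0]: expected keys dx, dy, dz, rx, ry, rz, gripper
```

View pics/w1.png

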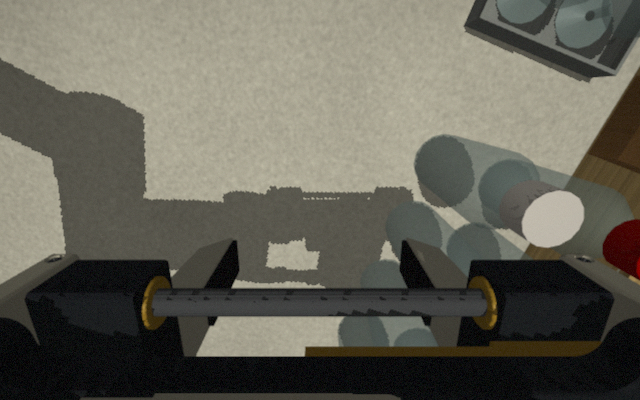

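The call was refused because every row needs all seven keys, so the arm hasn't moved. The wrist view still shows the table with glassware on the right, around (450,180) to (550,220).

```bash
python3 -m creep '[{"dx":-0.15,"dy":0.013,"dz":0.468,"rx":0,"ry":-1.53,"rz":0,"gripper":0.6},{"dx":-0.15,"dy":0.013,"dz":0.468,"rx":0,"ry":-1.53,"rz":0,"gripper":0.6},{"dx":-0.15,"dy":0.013,"dz":0.468,"rx":0,"ry":-1.53,"rz":0,"gripper":0.6},{"dx":-0.15,"dy":0.013,"dz":0.468,"rx":0,"ry":-1.53,"rz":0,"gripper":0.6},{"dx":-0.15,"dy":0.013,"dz":0.468,"rx":0,"ry":-1.53,"rz":0,"gripper":0.6},{"dx":-0.15,"dy":0.013,"dz":0.468,"rx":0,"ry":-1.53,"rz":0,"gripper":0.6},{"dx":-0.15,"dy":0.013,"dz":0.468,"rx":0,"ry":-1.53,"rz":0,"gripper":0.6},{"dx":-0.15,"dy":0.013,"dz":0.468,"rx":0,"ry":-1.53,"rz":0,"gripper":0.6},{"dx":-0.15,"dy":0.013,"dz":0.468,"rx":0,"ry":-1.53,"rz":0,"gripper":0.6},{"dx":-0.15,"dy":0.013,"dz":0.468,"rx":0,"ry":-1.53,"rz":0,"gripper":0.6},{"dx":-0.15,"dy":0.013,"dz":0.468,"rx":0,"ry":-1.53,"rz":0,"gripper":0.6},{"dx":-0.15,"dy":0.013,"dz":0.468,"rx":0,"ry":-1.53,"rz":0,"gripper":0.6}]'
cat > look.py <<'E'
import sys; from h import *
f=sys.argv[1]
st=status.observe(); p,d=read_camera("wrist"); cv2.imwrite(f"pics/{f}.png",p[:,:,::-1])
np.savez(f+".npz",d=d,pos=st['tool_pos'],rot=st['tool_rot'])
print(st['tool_pos'],st['tool_rot'])
P=cloud('wrist',d,st); m=(P[...,2]>.144)&(P[...,2]<.158)
n,l,s,c=cv2.connectedComponentsWithStats(m.astype(np.uint8))
for i in range(1,n):
    if s[i,4]>150: Q=P[l==i]; print(s[i],Q.mean(0).round(4),cv2.minEnclosingCircle((Q[:,:2]*1000).astype(np.float32)))
E
python3 look.py w2; python3 to.py 0.566 -0.196 0.23 0.3
```

```text
time: 1.75
tool_pos: [0.5658, -0.198, 0.231]
tool_rot: [-1.571, -0.0, 0.298]
contact_force: [-0.3, 0.5, -0.1]
opening: 0.0549
[ 0.56575715 -0.19804398  0.23102583] [-1.57113152e+00 -1.28543108e-04  2.97599111e-01]
[ 262    0   56   33 1402] [ 0.51   -0.0734  0.1484] ((507.77960205078125, -67.09225463867188), 17.341062545776367)
[ 295  192   46   43 1510] [ 0.5657 -0.1965  0.1483] ((566.1608276367188, -197.8064422607422), 18.005029678344727)
t 1.8 d [0.0007 0.001  0.0018] rv [ 0.0004 -0.0021  0.0002] pos [ 0.5659 -0.1979  0.231 ] rot [-1.5712e+00 -2.0000e-04  2.9790e-01] op 0.0552
F [0.61 0.13 0.01] T [ 0.004 -0.08   0.025] q [-0.464  0.489  1.328 -0.     1.324 -0.762]
```

View pics/w2.png

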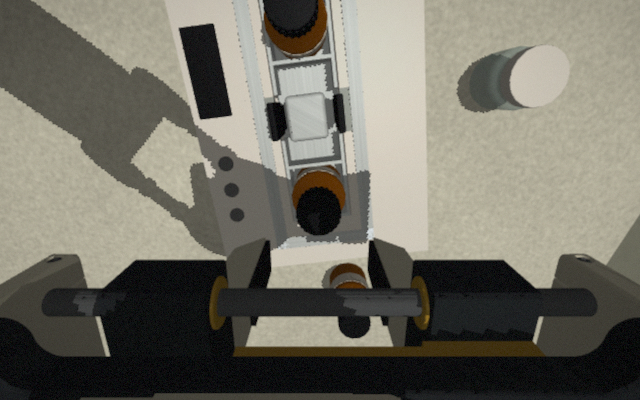

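The wrist view shows cap A (the -y end) at (319,210), cap B at (292,12), and the catches at (277,122) and (340,112). The wrist estimate for cap A is (0.566, -0.197), which agrees with the two fixed cameras. I'll descend and grip it.

```bash
python3 -m creep '[{"dx":0,"dy":0.03,"dz":0.0014,"rx":0,"ry":0,"rz":0,"gripper":0.6},{"dx":0,"dy":0.06,"dz":0.0014,"rx":0,"ry":0,"rz":0,"gripper":0.6},{"dx":0,"dy":0.075,"dz":0.0014,"rx":0,"ry":0,"rz":0,"gripper":0.6},{"dx":0,"dy":0.086,"dz":0.0014,"rx":0,"ry":0,"rz":0,"gripper":0.6},{"dx":0,"dy":0.086,"dz":0.0014,"rx":0,"ry":0,"rz":0,"gripper":0.6},{"dx":0,"dy":0.086,"dz":0.0014,"rx":0,"ry":0,"rz":0,"gripper":0.25},{"dx":0,"dy":0.086,"dz":0.0014,"rx":0,"ry":0,"rz":0,"gripper":0.25},{"dx":0,"dy":0.086,"dz":0.0014,"rx":0,"ry":0,"rz":0,"gripper":0.25},{"dx":0,"dy":0.086,"dz":0.0014,"rx":0,"ry":0,"rz":0,"gripper":0.25}]' 15; python3 to.py 0.566 -0.1965 0.144 -1.0
```

```text
time: 2.92
tool_pos: [0.5659, -0.196, 0.1453]
tool_rot: [-1.572, 0.0, 0.3]
contact_force: [-4.1, -1.1, 5.0]
opening: 0.0333
t 2.925 d [-0.      0.0013 -0.0006] rv [7.0e-04 1.3e+00 3.0e-04] pos [ 0.5659 -0.196   0.1453] rot [-1.5715e+00  2.0000e-04  3.0000e-01] op 0.0333
F [-4.05 -1.12  4.98] T [-0.187  0.476 -0.041] q [-4.610e-01  5.640e-01  1.449e+00 -1.000e-03  1.129e+00 -7.610e-01]
```

```bash
python3 -m creep '[{"dx":0,"dy":0,"dz":0,"rx":0,"ry":0.15,"rz":0,"gripper":0.25},{"dx":0,"dy":0,"dz":0,"rx":0,"ry":0.3,"rz":0,"gripper":0.25},{"dx":0,"dy":0,"dz":0,"rx":0,"ry":0.45,"rz":0,"gripper":0.25},{"dx":0,"dy":0,"dz":0,"rx":0,"ry":0.55,"rz":0,"gripper":0.25},{"dx":0,"dy":0,"dz":0,"rx":0,"ry":0.55,"rz":0,"gripper":0.25}]' ; python3 to.py 0.566 -0.1965 0.144 -1.0
```

```text
time: 3.55
tool_pos: [0.5666, -0.1962, 0.1452]
tool_rot: [-1.572, -0.002, -0.249]
contact_force: [-0.4, -1.9, 2.6]
opening: 0.0334
t 3.55 d [-0.0005  0.0012 -0.0005] rv [-0.      0.7508  0.0021] pos [ 0.5666 -0.1962  0.1452] rot [-1.5715 -0.0019 -0.2492] op 0.0334
F [-0.42 -1.9   2.65] T [-0.468 -0.215 -0.079] q [-0.461  0.564  1.448 -0.     1.127 -0.212]
```

```bash
python3 -m creep '[{"dx":0,"dy":0,"dz":0,"rx":0,"ry":0.1,"rz":0,"gripper":0.25},{"dx":0,"dy":0,"dz":0,"rx":0,"ry":0.15,"rz":0,"gripper":0.25},{"dx":0,"dy":0,"dz":0,"rx":0,"ry":0.15,"rz":0,"gripper":0.25}]' ; python3 to.py 0.566 -0.1965 0.144 -1.0
```

```text
time: 3.92
tool_pos: [0.5667, -0.1963, 0.1451]
tool_rot: [-1.571, -0.002, -0.398]
contact_force: [1.2, -2.9, 1.4]
opening: 0.0334
t 3.925 d [-0.0006  0.0011 -0.0004] rv [-2.000e-04  6.021e-01  2.500e-03] pos [ 0.5667 -0.1963  0.1451] rot [-1.5714 -0.0024 -0.3979] op 0.0334
F [ 1.19 -2.9   1.36] T [-0.787 -0.481 -0.073] q [-0.461  0.565  1.448 -0.     1.127 -0.063]
```

```bash
python3 -m creep '[{"dx":0,"dy":0,"dz":0,"rx":0,"ry":0.1,"rz":0,"gripper":0.25},{"dx":0,"dy":0,"dz":0,"rx":0,"ry":0.15,"rz":0,"gripper":0.25},{"dx":0,"dy":0,"dz":0,"rx":0,"ry":0.15,"rz":0,"gripper":0.25}]' ; python3 to.py 0.566 -0.1965 0.144 -1.0
```

```text
time: 4.3
tool_pos: [0.5663, -0.1959, 0.1451]
tool_rot: [-1.571, -0.001, -0.547]
contact_force: [0.1, -2.2, 3.2]
opening: 0.0337
t 4.3 d [ 0.0001  0.0011 -0.0007] rv [-1.000e-04  4.527e-01  1.000e-03] pos [ 0.5663 -0.1959  0.1451] rot [-1.5709e+00 -1.0000e-03 -5.4730e-01] op 0.0337
F [ 0.11 -2.23  3.2 ] T [-0.442 -0.166  0.233] q [-0.461  0.565  1.448 -0.     1.128  0.087]
```

```bash
python3 -m creep '[{"dx":0,"dy":0,"dz":0,"rx":0,"ry":0.1,"rz":0,"gripper":0.25},{"dx":0,"dy":0,"dz":0,"rx":0,"ry":0.15,"rz":0,"gripper":0.25},{"dx":0,"dy":0,"dz":0,"rx":0,"ry":0.15,"rz":0,"gripper":0.25}]' ; python3 to.py 0.566 -0.1965 0.144 -1.0
```

```text
time: 4.68
tool_pos: [0.5667, -0.1953, 0.145]
tool_rot: [-1.57, -0.001, -0.697]
contact_force: [3.4, 0.4, 2.5]
opening: 0.0337
t 4.675 d [ 0.0002  0.001  -0.0014] rv [-0.0013  0.3028  0.0009] pos [ 0.5667 -0.1953  0.145 ] rot [-1.5696e+00 -1.1000e-03 -6.9720e-01] op 0.0337
F [3.44 0.44 2.45] T [ 0.062 -0.591  0.25 ] q [-4.600e-01  5.650e-01  1.448e+00  1.000e-03  1.127e+00  2.370e-01]
```

```bash
python3 -m creep '[{"dx":0,"dy":0,"dz":0,"rx":0,"ry":0.15,"rz":0,"gripper":0.25},{"dx":0,"dy":0,"dz":0,"rx":0,"ry":0.2,"rz":0,"gripper":0.25},{"dx":0,"dy":0,"dz":0,"rx":0,"ry":0.2,"rz":0,"gripper":0.25}]' ; python3 to.py 0.566 -0.1965 0.144 -1.0
```

```text
time: 5.05
tool_pos: [0.5671, -0.1958, 0.145]
tool_rot: [-1.569, -0.002, -0.898]
contact_force: [4.4, -0.6, 1.9]
opening: 0.0338
t 5.05 d [-0.0001  0.001  -0.0013] rv [-0.0016  0.1025  0.002 ] pos [ 0.5671 -0.1958  0.145 ] rot [-1.5693 -0.0021 -0.8975] op 0.0338
F [ 4.42 -0.63  1.86] T [-0.271 -0.851  0.29 ] q [-4.600e-01  5.650e-01  1.448e+00  1.000e-03  1.126e+00  4.370e-01]
```

The moment about z rose from about -0.07 to 0.25 Nm and stayed there through 0.35 rad more of turning. So the cap is on its stop and the pads are slipping. I'll release, rise and go to cap B.

```bash
python3 -m creep '[{"dx":0,"dy":0,"dz":0,"rx":0,"ry":0,"rz":0,"gripper":0.55},{"dx":0,"dy":0,"dz":0,"rx":0,"ry":0,"rz":0,"gripper":0.55},{"dx":0,"dy":-0.03,"dz":0,"rx":0,"ry":0,"rz":0,"gripper":0.55},{"dx":0,"dy":-0.06,"dz":0,"rx":0,"ry":0,"rz":0,"gripper":0.55},{"dx":0,"dy":-0.06,"dz":0,"rx":0,"ry":0,"rz":0,"gripper":0.55}]' ; python3 to.py 0.509 -0.066 0.205 0.3
```

```text
time: 5.68
tool_pos: [0.5667, -0.196, 0.2067]
tool_rot: [-1.569, -0.003, -0.9]
contact_force: [0.2, 0.2, -0.1]
opening: 0.0504
t 5.675 d [-0.1376  0.0013  0.0357] rv [ 6.0000e-04 -1.1995e+00  3.7000e-03] pos [ 0.5667 -0.196   0.2067] rot [-1.5693 -0.0032 -0.8995] op 0.0504
F [ 0.2   0.24 -0.06] T [-0.031 -0.026 -0.008] q [-0.461  0.506  1.369 -0.     1.263  0.439]
```

```bash
python3 -m creep '[{"dx":-0.137,"dy":0,"dz":0.0355,"rx":0,"ry":-1.2,"rz":0,"gripper":0.55},{"dx":-0.137,"dy":0,"dz":0.0355,"rx":0,"ry":-1.2,"rz":0,"gripper":0.55},{"dx":-0.137,"dy":0,"dz":0.0355,"rx":0,"ry":-1.2,"rz":0,"gripper":0.55},{"dx":-0.137,"dy":0,"dz":0.0355,"rx":0,"ry":-1.2,"rz":0,"gripper":0.55},{"dx":-0.137,"dy":0,"dz":0.0355,"rx":0,"ry":-1.2,"rz":0,"gripper":0.55},{"dx":-0.137,"dy":0,"dz":0.0355,"rx":0,"ry":-1.2,"rz":0,"gripper":0.55},{"dx":-0.137,"dy":0,"dz":0.0355,"rx":0,"ry":-1.2,"rz":0,"gripper":0.55},{"dx":-0.137,"dy":0,"dz":0.0355,"rx":0,"ry":-1.2,"rz":0,"gripper":0.55},{"dx":-0.137,"dy":0,"dz":0.0355,"rx":0,"ry":-1.2,"rz":0,"gripper":0.55}]' ; python3 look.py w3; python3 to.py 0.509 -0.066 0.144 0.3
```

```text
time: 6.8
tool_pos: [0.5082, -0.0662, 0.204]
tool_rot: [-1.57, 0.001, 0.299]
contact_force: [1.0, -0.2, 0.2]
opening: 0.0507
[ 0.50821844 -0.06618826  0.20399339] [-1.57005528e+00  1.29053575e-03  2.98616764e-01]
[ 292  202   51   48 1868] [ 0.5077 -0.0637  0.1483] ((508.112060546875, -64.70159149169922), 17.688901901245117)
t 6.85 d [0.0007 0.0602 0.    ] rv [-0.0005 -0.0012 -0.0009] pos [ 0.5084 -0.0662  0.2042] rot [-1.5703e+00  9.0000e-04  2.9880e-01] op 0.0509
F [ 1.12 -0.74  0.97] T [ 0.002 -0.106 -0.062] q [-0.279  0.356  1.619 -0.     1.168 -0.578]
```

View pics/w3.png

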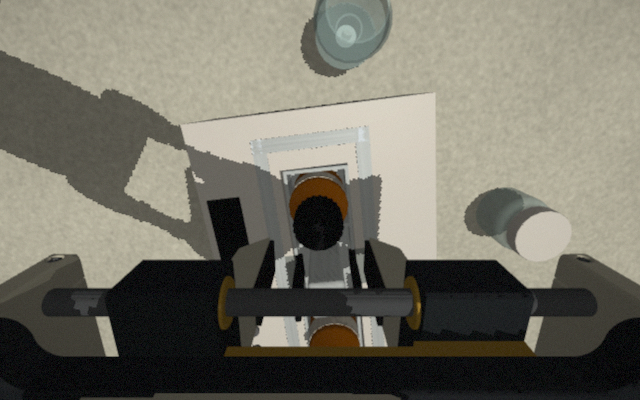

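The wrist view shows cap B at (318,223), between the fingers. That gives (0.508, -0.065). Descending.

```bash
python3 -m creep '[{"dx":0,"dy":0.03,"dz":0.0015,"rx":0,"ry":0,"rz":0,"gripper":0.55},{"dx":0,"dy":0.05,"dz":0.0015,"rx":0,"ry":0,"rz":0,"gripper":0.55},{"dx":0,"dy":0.059,"dz":0.0015,"rx":0,"ry":0,"rz":0,"gripper":0.55},{"dx":0,"dy":0.059,"dz":0.0015,"rx":0,"ry":0,"rz":0,"gripper":0.25},{"dx":0,"dy":0.059,"dz":0.0015,"rx":0,"ry":0,"rz":0,"gripper":0.25},{"dx":0,"dy":0.059,"dz":0.0015,"rx":0,"ry":0,"rz":0,"gripper":0.25},{"dx":0,"dy":0.059,"dz":0.0015,"rx":0,"ry":0,"rz":0,"gripper":0.25}]' 15; python3 to.py 0.509 -0.065 0.144 -1.0
```

```text
time: 7.72
tool_pos: [0.508, -0.0652, 0.1464]
tool_rot: [-1.572, 0.0, 0.3]
contact_force: [-4.4, -1.8, 5.4]
opening: 0.0333
t 7.725 d [ 0.001   0.0024 -0.0001] rv [8.0000e-04 1.3001e+00 4.0000e-04] pos [ 0.508  -0.0652  0.1464] rot [-1.5716e+00  2.0000e-04  3.0010e-01] op 0.0333
F [-4.38 -1.84  5.39] T [-0.348  0.797  0.033] q [-2.770e-01  4.200e-01  1.698e+00 -1.000e-03  1.022e+00 -5.770e-01]
```

```bash
python3 -m creep '[{"dx":0,"dy":0,"dz":0,"rx":0,"ry":0.15,"rz":0,"gripper":0.25},{"dx":0,"dy":0,"dz":0,"rx":0,"ry":0.3,"rz":0,"gripper":0.25},{"dx":0,"dy":0,"dz":0,"rx":0,"ry":0.45,"rz":0,"gripper":0.25},{"dx":0,"dy":0,"dz":0,"rx":0,"ry":0.55,"rz":0,"gripper":0.25},{"dx":0,"dy":0,"dz":0,"rx":0,"ry":0.55,"rz":0,"gripper":0.25}]' ; python3 to.py 0.509 -0.065 0.144 -1.0
```

```text
time: 8.35
tool_pos: [0.5083, -0.0652, 0.1464]
tool_rot: [-1.571, -0.001, -0.251]
contact_force: [-4.0, -2.5, 4.8]
opening: 0.0337
t 8.35 d [0.0006 0.0024 0.0003] rv [2.000e-04 7.494e-01 1.100e-03] pos [ 0.5083 -0.0652  0.1464] rot [-1.5713e+00 -1.0000e-03 -2.5060e-01] op 0.0337
F [-4.   -2.53  4.78] T [-0.42   0.627 -0.086] q [-2.770e-01  4.210e-01  1.698e+00 -1.000e-03  1.022e+00 -2.600e-02]
```

```bash
python3 -m creep '[{"dx":0,"dy":0,"dz":0,"rx":0,"ry":0.15,"rz":0,"gripper":0.25},{"dx":0,"dy":0,"dz":0,"rx":0,"ry":0.25,"rz":0,"gripper":0.25},{"dx":0,"dy":0,"dz":0,"rx":0,"ry":0.25,"rz":0,"gripper":0.25}]' ; python3 to.py 0.509 -0.065 0.144 -1.0
```

```text
time: 8.72
tool_pos: [0.5085, -0.0653, 0.1464]
tool_rot: [-1.571, -0.001, -0.5]
contact_force: [-3.8, -2.0, 5.5]
opening: 0.0339
t 8.725 d [0.0003 0.0024 0.0005] rv [-1.000e-04  5.001e-01  1.500e-03] pos [ 0.5085 -0.0653  0.1464] rot [-1.571e+00 -1.400e-03 -4.999e-01] op 0.0339
F [-3.84 -2.01  5.54] T [-0.467  0.578  0.009] q [-2.770e-01  4.210e-01  1.698e+00 -1.000e-03  1.022e+00  2.230e-01]
```

```bash
python3 -m creep '[{"dx":0,"dy":0,"dz":0,"rx":0,"ry":0.15,"rz":0,"gripper":0.25},{"dx":0,"dy":0,"dz":0,"rx":0,"ry":0.2,"rz":0,"gripper":0.25},{"dx":0,"dy":0,"dz":0,"rx":0,"ry":0.2,"rz":0,"gripper":0.25}]' ; python3 to.py 0.509 -0.065 0.144 -1.0
```

```text
time: 9.1
tool_pos: [0.5085, -0.0648, 0.1461]
tool_rot: [-1.57, -0.001, -0.698]
contact_force: [-2.7, -0.3, 4.5]
opening: 0.0335
t 9.1 d [0.0005 0.0021 0.0001] rv [-0.0007  0.3018  0.0008] pos [ 0.5085 -0.0648  0.1461] rot [-1.5702e+00 -9.0000e-04 -6.9820e-01] op 0.0335
F [-2.7  -0.26  4.53] T [-0.076  0.348  0.216] q [-0.276  0.421  1.698  0.     1.021  0.422]
```

```bash
python3 -m creep '[{"dx":0,"dy":0,"dz":0,"rx":0,"ry":0.15,"rz":0,"gripper":0.25},{"dx":0,"dy":0,"dz":0,"rx":0,"ry":0.2,"rz":0,"gripper":0.25},{"dx":0,"dy":0,"dz":0,"rx":0,"ry":0.2,"rz":0,"gripper":0.25}]' ; python3 to.py 0.509 -0.065 0.144 -1.0
```

```text
time: 9.48
tool_pos: [0.5089, -0.0649, 0.146]
tool_rot: [-1.57, -0.001, -0.898]
contact_force: [1.5, -0.6, 2.5]
opening: 0.0335
t 9.475 d [ 0.0001  0.002  -0.    ] rv [-0.0013  0.1022  0.0012] pos [ 0.5089 -0.0649  0.146 ] rot [-1.5696e+00 -1.3000e-03 -8.9780e-01] op 0.0335
F [ 1.47 -0.64  2.5 ] T [-0.084 -0.073  0.19 ] q [-0.276  0.422  1.698  0.     1.02   0.621]
```

```bash
python3 -m creep '[{"dx":0,"dy":0,"dz":0,"rx":0,"ry":0.15,"rz":0,"gripper":0.25},{"dx":0,"dy":0,"dz":0,"rx":0,"ry":0.2,"rz":0,"gripper":0.25},{"dx":0,"dy":0,"dz":0,"rx":0,"ry":0.2,"rz":0,"gripper":0.25}]' ; python3 to.py 0.509 -0.065 0.144 -1.0
```

```text
time: 9.85
tool_pos: [0.5093, -0.0651, 0.146]
tool_rot: [-1.569, -0.002, -1.098]
contact_force: [2.6, -1.2, 1.0]
opening: 0.0334
t 9.85 d [-0.0002  0.002  -0.0002] rv [-0.0019 -0.0978  0.0018] pos [ 0.5093 -0.0651  0.146 ] rot [-1.5688 -0.0017 -1.0978] op 0.0334
F [ 2.57 -1.17  1.04] T [-0.223 -0.531  0.212] q [-0.277  0.422  1.698  0.     1.02   0.821]
```

```bash
python3 -m creep '[{"dx":0,"dy":0,"dz":0,"rx":0,"ry":0.15,"rz":0,"gripper":0.25},{"dx":0,"dy":0,"dz":0,"rx":0,"ry":0.15,"rz":0,"gripper":0.25},{"dx":0,"dy":0,"dz":0,"rx":0,"ry":0.15,"rz":0,"gripper":0.25}]' ; python3 to.py 0.509 -0.065 0.144 -1.0
```

```text
time: 10.22
tool_pos: [0.5091, -0.0653, 0.1462]
tool_rot: [-1.569, -0.001, -1.247]
contact_force: [4.2, -2.9, 3.4]
opening: 0.0339
t 10.225 d [-0.0003  0.0022 -0.    ] rv [-0.0017 -0.2467  0.0017] pos [ 0.5091 -0.0653  0.1462] rot [-1.5689e+00 -1.4000e-03 -1.2467e+00] op 0.0339
F [ 4.22 -2.94  3.37] T [-0.377 -0.777  0.076] q [-0.277  0.421  1.698 -0.     1.02   0.97 ]
```

Cap B held at about 0.2 Nm through three readings, then fell to 0.08. The total turn of 1.55 rad is more than the 1.2 rad maximum slack. I'll check it with a fresh grip: if it's tight, the moment should rise straight away.

```bash
python3 -m creep '[{"dx":0,"dy":0,"dz":0,"rx":0,"ry":0,"rz":0,"gripper":0.5},{"dx":0,"dy":0,"dz":0,"rx":0,"ry":0,"rz":0,"gripper":0.5},{"dx":0,"dy":0,"dz":0,"rx":0,"ry":-0.18,"rz":0,"gripper":0.5},{"dx":0,"dy":0,"dz":0,"rx":0,"ry":-0.36,"rz":0,"gripper":0.5},{"dx":0,"dy":0,"dz":0,"rx":0,"ry":-0.5,"rz":0,"gripper":0.5},{"dx":0,"dy":0,"dz":0,"rx":0,"ry":-0.5,"rz":0,"gripper":0.25},{"dx":0,"dy":0,"dz":0,"rx":0,"ry":-0.5,"rz":0,"gripper":0.25},{"dx":0,"dy":0,"dz":0,"rx":0,"ry":-0.5,"rz":0,"gripper":0.25},{"dx":0,"dy":0,"dz":0,"rx":0,"ry":-0.5,"rz":0,"gripper":0.25}]' 25; python3 to.py 0.509 -0.065 0.144 -1.0
```

```text
time: 11.35
tool_pos: [0.5079, -0.0647, 0.1454]
tool_rot: [-1.571, 0.001, -0.751]
contact_force: [0.2, -0.1, -2.7]
opening: 0.0336
t 11.35 d [0.001  0.0014 0.0006] rv [ 0.0005  0.2492 -0.0008] pos [ 0.5079 -0.0647  0.1454] rot [-1.5712e+00  8.0000e-04 -7.5080e-01] op 0.0336
F [ 0.22 -0.05 -2.7 ] T [ 0.028 -0.026 -0.113] q [-0.277  0.422  1.699  0.     1.021  0.474]
```

```bash
python3 -m creep '[{"dx":0,"dy":0,"dz":0,"rx":0,"ry":0.1,"rz":0,"gripper":0.25},{"dx":0,"dy":0,"dz":0,"rx":0,"ry":0.1,"rz":0,"gripper":0.25}]'; python3 to.py 0.509 -0.065 0.144 -1.0
```

```text
time: 11.6
tool_pos: [0.5083, -0.0648, 0.1456]
tool_rot: [-1.571, -0.0, -0.849]
contact_force: [0.8, 0.2, -3.5]
opening: 0.0332
t 11.6 d [0.0006 0.0016 0.0004] rv [1.000e-04 1.512e-01 2.000e-04] pos [ 0.5083 -0.0648  0.1456] rot [-1.5709e+00 -2.0000e-04 -8.4880e-01] op 0.0332
F [ 0.8   0.19 -3.5 ] T [ 0.017 -0.282  0.366] q [-0.276  0.422  1.699 -0.     1.021  0.573]
```

```bash
python3 -m creep '[{"dx":0,"dy":0,"dz":0,"rx":0,"ry":0.1,"rz":0,"gripper":0.25},{"dx":0,"dy":0,"dz":0,"rx":0,"ry":0.1,"rz":0,"gripper":0.25}]'; python3 to.py 0.509 -0.065 0.144 -1.0
```

```text
time: 11.85
tool_pos: [0.5085, -0.0649, 0.1457]
tool_rot: [-1.57, -0.001, -0.948]
contact_force: [2.1, -0.1, -2.4]
opening: 0.0336
t 11.85 d [0.0004 0.0017 0.0003] rv [-0.0004  0.0524  0.0005] pos [ 0.5085 -0.0649  0.1457] rot [-1.5704e+00 -5.0000e-04 -9.4760e-01] op 0.0336
F [ 2.06 -0.11 -2.44] T [-0.032 -0.297  0.252] q [-0.276  0.422  1.698 -0.     1.021  0.671]
```

The moment rises at once to 0.37 Nm at 25 N grip, so cap B is tight. Next I'll release, rise and go above the grip block: midpoint (0.537, -0.131), yaw 0.415.

```bash
python3 -m creep '[{"dx":0,"dy":0,"dz":0,"rx":0,"ry":0,"rz":0,"gripper":0.55},{"dx":0,"dy":0,"dz":0,"rx":0,"ry":0,"rz":0,"gripper":0.55},{"dx":0,"dy":-0.04,"dz":0,"rx":0,"ry":0,"rz":0,"gripper":0.55},{"dx":0,"dy":-0.085,"dz":0,"rx":0,"ry":0,"rz":0,"gripper":0.55},{"dx":0,"dy":-0.085,"dz":0,"rx":0,"ry":0,"rz":0,"gripper":1}]' 20; python3 to.py 0.537 -0.131 0.23 0.415
```

```text
time: 12.48
tool_pos: [0.5099, -0.0653, 0.2343]
tool_rot: [-1.566, -0.006, -0.949]
contact_force: [0.2, -0.2, 0.3]
opening: 0.056
t 12.475 d [ 0.0691  0.0046 -0.0162] rv [ 1.0000e-04 -1.3643e+00  8.1000e-03] pos [ 0.5099 -0.0653  0.2343] rot [-1.5661 -0.0058 -0.9493] op 0.056
F [ 0.2  -0.22  0.25] T [-0.001 -0.004  0.011] q [-0.277  0.326  1.575 -0.     1.233  0.673]
```

```bash
python3 -m creep '[{"dx":0.069,"dy":0.004,"dz":-0.016,"rx":0,"ry":-1.364,"rz":0.008,"gripper":1},{"dx":0.069,"dy":0.004,"dz":-0.016,"rx":0,"ry":-1.364,"rz":0.008,"gripper":1},{"dx":0.069,"dy":0.004,"dz":-0.016,"rx":0,"ry":-1.364,"rz":0.008,"gripper":1},{"dx":0.069,"dy":0.004,"dz":-0.016,"rx":0,"ry":-1.364,"rz":0.008,"gripper":1},{"dx":0.069,"dy":0.004,"dz":-0.016,"rx":0,"ry":-1.364,"rz":0.008,"gripper":1},{"dx":0.069,"dy":0.004,"dz":-0.016,"rx":0,"ry":-1.364,"rz":0.008,"gripper":1},{"dx":0.069,"dy":0.004,"dz":-0.016,"rx":0,"ry":-1.364,"rz":0.008,"gripper":1},{"dx":0.069,"dy":0.004,"dz":-0.016,"rx":0,"ry":-1.364,"rz":0.008,"gripper":1},{"dx":0.069,"dy":0.004,"dz":-0.016,"rx":0,"ry":-1.364,"rz":0.008,"gripper":1},{"dx":0.069,"dy":0.004,"dz":-0.016,"rx":0,"ry":-1.364,"rz":0.008,"gripper":1}]'; python3 look.py w4; python3 to.py 0.537 -0.131 0.115 0.415
python3 - <<'E'
from h import *
z=np.load('w4.npz'); st=dict(tool_pos=z['pos'],tool_rot=z['rot'])
P=cloud('wrist',z['d'],st)-np.array([.537,-.131,0])
c,s=np.cos(.415),np.sin(.415); X=P[...,0]*c+P[...,1]*s; Y=-P[...,0]*s+P[...,1]*c; Z=P[...,2]
m=(abs(X)<.045)&(abs(Y)<.04)&(Z>.12)&(Z<.145)
print(m.sum(),np.percentile(X[m],[1,50,99]),np.percentile(Y[m],[1,50,99]),np.percentile(Z[m],[50,98]))
for zl,zh in((.128,.1325),(.1325,.14)):
    k=m&(Z>zl)&(Z<zh); print(k.sum(),np.percentile(X[k],[2,98]),np.percentile(Y[k],[2,98]))
E
```

```text
time: 13.72
tool_pos: [0.5351, -0.1302, 0.2262]
tool_rot: [-1.566, 0.006, 0.413]
contact_force: [-0.8, 0.1, 0.7]
opening: 0.0921
[ 0.5351051  -0.13023515  0.22618309] [-1.5655258   0.00643635  0.4130431 ]
[ 294   94   52   53 2025] [ 0.5079 -0.0645  0.1485] ((508.0521545410156, -64.9603500366211), 17.641801834106445)
[303 280  32   8 159] [ 0.5585 -0.1835  0.1471] ((560.07958984375, -186.08743286132812), 12.678047180175781)
t 13.775 d [ 0.0021  0.1113 -0.002 ] rv [-0.0051 -0.0018 -0.0062] pos [ 0.5352 -0.1303  0.2263] rot [-1.5657  0.0062  0.4132] op 0.0918
F [-0.78  0.21  0.27] T [-0.006 -0.159  0.016] q [-3.770e-01  4.080e-01  1.474e+00 -1.000e-03  1.268e+00 -7.900e-01]
2038 [-0.02811136 -0.00060713  0.02677697] [-0.01518916  0.00246642  0.01729372] [0.12863163 0.1343983 ]
1075 [-0.02392052  0.02269839] [-0.01411321  0.01579382]
381 [-0.0285004   0.02697088] [-0.01254475  0.01371747]
```

View pics/w4.png

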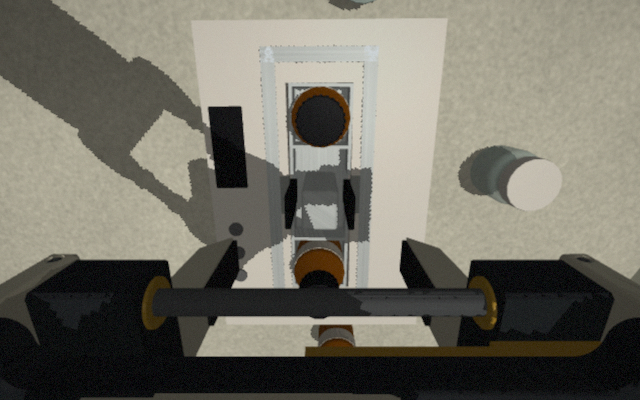

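The catches are centred at (292,203) and (349,203), which is within 1 mm of my midpoint, and their tops are at z ≈ 0.134 as expected. I'll descend and squeeze with 30 N.

```bash
python3 -m creep '[{"dx":0.0015,"dy":0.04,"dz":-0.0015,"rx":-0.005,"ry":0,"rz":-0.006,"gripper":1},{"dx":0.0015,"dy":0.07,"dz":-0.0015,"rx":-0.005,"ry":0,"rz":-0.006,"gripper":1},{"dx":0.0015,"dy":0.095,"dz":-0.0015,"rx":-0.005,"ry":0,"rz":-0.006,"gripper":1},{"dx":0.0015,"dy":0.111,"dz":-0.0015,"rx":-0.005,"ry":0,"rz":-0.006,"gripper":1},{"dx":0.0015,"dy":0.111,"dz":-0.0015,"rx":-0.005,"ry":0,"rz":-0.006,"gripper":1}]' 30; python3 to.py 0.537 -0.131 0.115 0.415
```

```text
time: 14.4
tool_pos: [0.5361, -0.1307, 0.1148]
tool_rot: [-1.57, 0.001, 0.414]
contact_force: [0.6, 0.8, -0.3]
opening: 0.0915
t 14.4 d [ 0.0007 -0.0002 -0.0007] rv [-0.0011 -0.0012 -0.0012] pos [ 0.5361 -0.1307  0.1148] rot [-1.5697e+00  1.2000e-03  4.1380e-01] op 0.0915
F [ 0.56  0.78 -0.31] T [-0.003 -0.138 -0.027] q [-0.378  0.524  1.62  -0.     0.998 -0.792]
```

```bash
python3 -m creep '[{"dx":0,"dy":0,"dz":0,"rx":0,"ry":0,"rz":0,"gripper":0.35},{"dx":0,"dy":0,"dz":0,"rx":0,"ry":0,"rz":0,"gripper":0.35},{"dx":0,"dy":0,"dz":0,"rx":0,"ry":0,"rz":0,"gripper":0.35},{"dx":0,"dy":0,"dz":0,"rx":0,"ry":0,"rz":0,"gripper":0.35},{"dx":0,"dy":0,"dz":0,"rx":0,"ry":0,"rz":0,"gripper":0.35},{"dx":0,"dy":0,"dz":0,"rx":0,"ry":0,"rz":0,"gripper":0.35}]' 30; python3 to.py 0.537 -0.131 0.115 0.415
```

```text
time: 15.15
tool_pos: [0.5359, -0.1313, 0.1165]
tool_rot: [-1.572, 0.001, 0.414]
contact_force: [-5.8, -2.2, 6.7]
opening: 0.0394
t 15.15 d [ 0.0011  0.0015 -0.0001] rv [ 0.0008 -0.0006 -0.0012] pos [ 0.5359 -0.1313  0.1165] rot [-1.5716e+00  1.2000e-03  4.1440e-01] op 0.0394
F [-5.84 -2.17  6.73] T [-0.459  0.777  0.048] q [-0.378  0.522  1.62  -0.002  1.    -0.792]
```

The opening is 39 mm, against 42 mm for fully squeezed; pad give would explain the difference. I'll start the lift gently.

```bash
python3 -m creep '[{"dx":0,"dy":-0.004,"dz":0,"rx":0,"ry":0,"rz":0,"gripper":0.35},{"dx":0,"dy":-0.008,"dz":0,"rx":0,"ry":0,"rz":0,"gripper":0.35},{"dx":0,"dy":-0.012,"dz":0,"rx":0,"ry":0,"rz":0,"gripper":0.35},{"dx":0,"dy":-0.012,"dz":0,"rx":0,"ry":0,"rz":0,"gripper":0.35}]' 30; python3 to.py 0.537 -0.131 0.115 0.415
python3 - <<'E'
from h import *
p,d=read_camera("side"); crop(p,320,90,180,150,4,"pics/sd2.png")
p,d=read_camera("scene"); crop(p,150,130,200,150,4,"pics/sc2.png")
E
```

```text
time: 15.65
tool_pos: [0.5363, -0.1308, 0.1277]
tool_rot: [-1.571, 0.0, 0.414]
contact_force: [-1.0, -1.4, -5.9]
opening: 0.0392
t 15.65 d [ 0.0006  0.0127 -0.0005] rv [ 0.0001 -0.0006 -0.0004] pos [ 0.5363 -0.1308  0.1277] rot [-1.5709e+00  4.0000e-04  4.1440e-01] op 0.0392
F [-1.02 -1.35 -5.94] T [-0.383  0.229  0.22 ] q [-0.378  0.508  1.608 -0.     1.026 -0.792]
```

View pics/sd2.png

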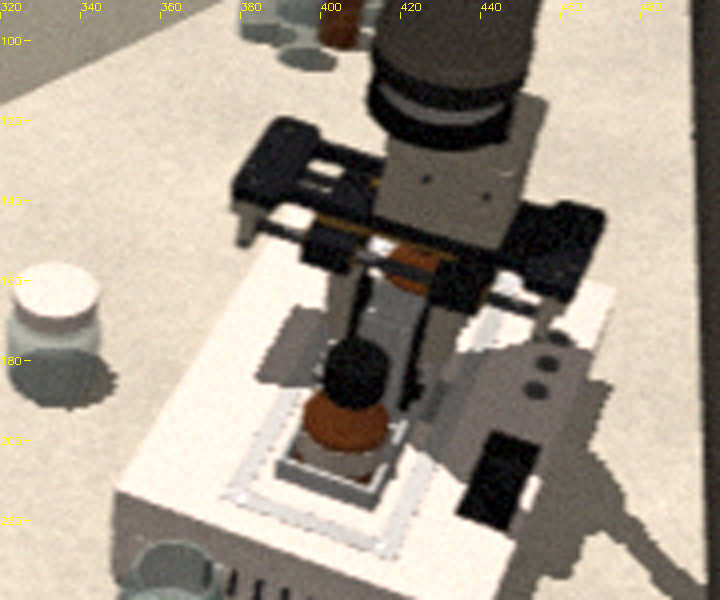

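View pics/sc2.png

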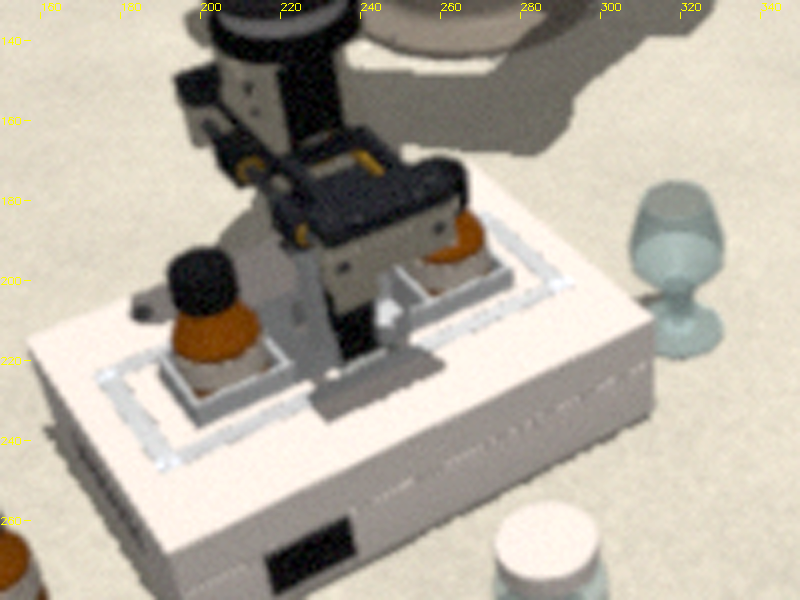

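The cassette is coming up (tray rims clear at (330,208) in side and (215,225) in scene). The wrist carries -5.9 N, which is its weight, so both catches are free. I'll continue the lift.

```bash
python3 -m creep '[{"dx":0,"dy":-0.01,"dz":0,"rx":0,"ry":0,"rz":0,"gripper":0.35},{"dx":0,"dy":-0.02,"dz":0,"rx":0,"ry":0,"rz":0,"gripper":0.35},{"dx":0,"dy":-0.03,"dz":0,"rx":0,"ry":0,"rz":0,"gripper":0.35},{"dx":0,"dy":-0.04,"dz":0,"rx":0,"ry":0,"rz":0,"gripper":0.35},{"dx":0,"dy":-0.05,"dz":0,"rx":0,"ry":0,"rz":0,"gripper":0.35},{"dx":0,"dy":-0.06,"dz":0,"rx":0,"ry":0,"rz":0,"gripper":0.35},{"dx":0,"dy":-0.07,"dz":0,"rx":0,"ry":0,"rz":0,"gripper":0.35},{"dx":0,"dy":-0.08,"dz":0,"rx":0,"ry":0,"rz":0,"gripper":0.35},{"dx":0,"dy":-0.088,"dz":0,"rx":0,"ry":0,"rz":0,"gripper":0.35},{"dx":0,"dy":-0.093,"dz":0,"rx":0,"ry":0,"rz":0,"gripper":0.35},{"dx":0,"dy":-0.095,"dz":0,"rx":0,"ry":0,"rz":0,"gripper":0.35},{"dx":0,"dy":-0.095,"dz":0,"rx":0,"ry":0,"rz":0,"gripper":0.35},{"dx":0,"dy":-0.095,"dz":0,"rx":0,"ry":0,"rz":0,"gripper":0.35},{"dx":0,"dy":-0.095,"dz":0,"rx":0,"ry":0,"rz":0,"gripper":0.35},{"dx":0,"dy":-0.095,"dz":0,"rx":0,"ry":0,"rz":0,"gripper":0.35}]'; python3 to.py 0.537 -0.131 0.115 0.415
python3 - <<'E'
from h import *
p,d=read_camera("side"); crop(p,320,60,180,150,4,"pics/sd3.png")
p,d2=read_camera("scene"); crop(p,150,110,200,150,4,"pics/sc3.png")
for n,dd in(("side",d),("scene",d2)):
    P=cloud(n,dd)-np.array([.537,-.131,0])
    c,s=np.cos(.415),np.sin(.415); X=P[...,0]*c+P[...,1]*s; Y=-P[...,0]*s+P[...,1]*c; Z=P[...,2]
    for e in(1,-1):
        m=(abs(X)<.03)&(abs(Y-e*.072)<.035)&(Z>.1)&(Z<.29)
        print(n,e,m.sum(),np.percentile(Z[m],[0.5,2,98,99.5]).round(3) if m.any() else '')
E
```

```text
time: 17.62
tool_pos: [0.5365, -0.1308, 0.2225]
tool_rot: [-1.571, -0.0, 0.414]
contact_force: [-0.4, -0.9, -6.3]
opening: 0.0392
t 17.625 d [ 0.0004  0.1075 -0.0004] rv [ 0.0002 -0.001   0.    ] pos [ 0.5365 -0.1308  0.2225] rot [-1.571 -0.     0.414] op 0.0392
F [-0.41 -0.91 -6.29] T [ 0.012 -0.065  0.038] q [-0.378  0.409  1.483 -0.     1.25  -0.792]
side 1 1255 [0.156 0.158 0.275 0.286]
side -1 159 [0.156 0.158 0.242 0.243]
scene 1 898 [0.157 0.159 0.254 0.257]
scene -1 1373 [0.157 0.158 0.257 0.257]
```

View pics/sd3.png

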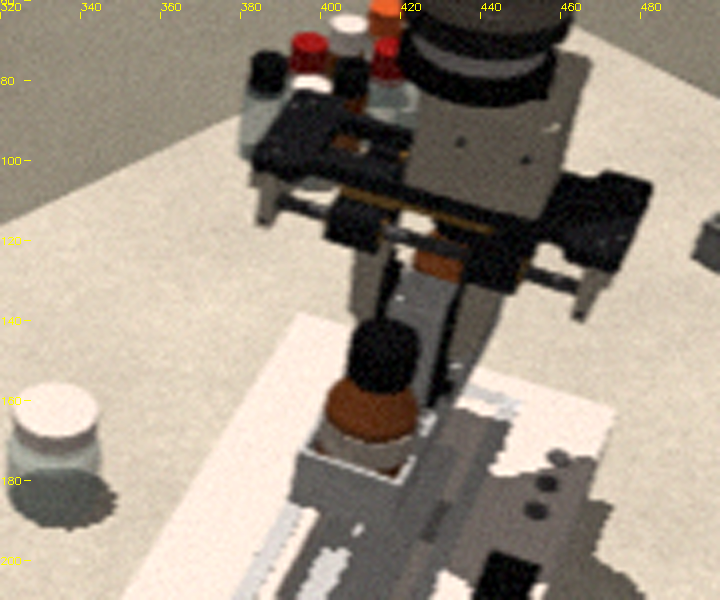

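View pics/sc3.png

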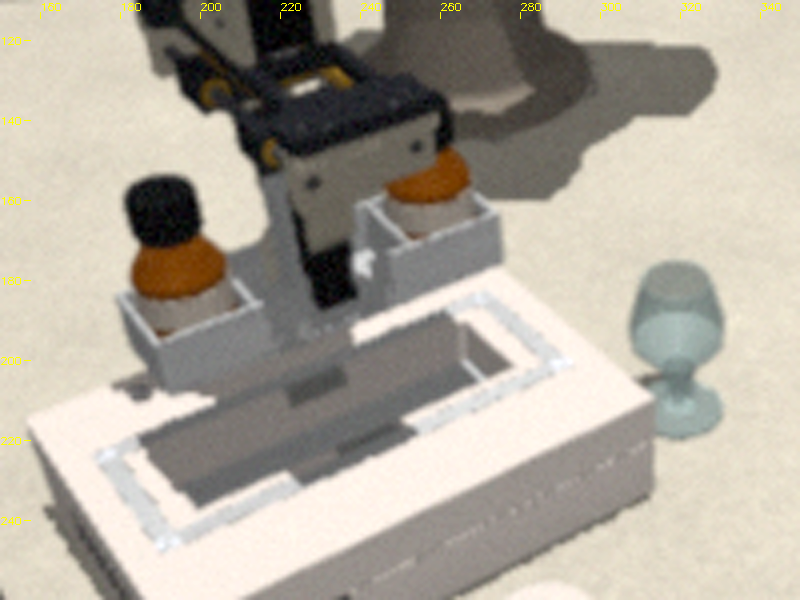

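The cassette hangs level above the empty well. Its underside is at about 0.157 m at both ends (77 mm above the block's top), and the wrist force is -6.3 N. Handing in.

```bash
python3 to.py 0.537 -0.131 0.2225 0.415; python3 -c "
from cell import robot,status
print(status.observe()['qvel'].round(4)); print(robot.hand_in())"
```

```text
t 17.725 d [ 0.0004  0.0001 -0.0004] rv [ 0.0003 -0.0009  0.0001] pos [ 0.5365 -0.1308  0.2226] rot [-1.5711e+00 -2.0000e-04  4.1410e-01] op 0.0394
F [ 1.05  0.23 -5.44] T [-0.032 -0.191  0.015] q [-0.378  0.409  1.483 -0.     1.25  -0.792]
[-0.0009 -0.0017 -0.      0.0001 -0.0015 -0.0001]
the job is handed in; nothing more can be done
None
```

I screwed both caps down tight, squeezed the two catches with 30 N, lifted the cassette out of the block, and handed in at 17.7 s while still holding it. No verdict is reported.

- **Caps:** On the -y cap the moment rose to about 0.25 Nm and stayed there while the pads slipped. The +y cap did the same at about 0.2 Nm, but its last reading fell to 0.08. I regripped that cap at 25 N and the moment jumped straight to 0.37 Nm, so it is on its stop. I did not regrip the -y cap.
- **Final hold:** The underside is at about 0.157 m at both ends (77 mm above the block's top) in both fixed cameras, so the cassette is level. The wrist carries 5.4–6.3 N, which is about its weight, and the arm is still. No contact shows in the pictures.
- **Bystanders:** The glass and the jar look undisturbed in the last pictures. The spare bottle was out of view there, but the gripper never went low near it.
- **One mismatch:** The finger opening read 39 mm, against the 42 mm given for fully squeezed catches. I put this down to pad give, since both catches came free and the cassette lifted cleanly.

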